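# Tilt up the bench meter's folding display

## Task

Two bench meters lie on the lab bench with their folding displays down. Tilt up the display of the larger meter to about 45 degrees, so that the chemist sitting across the bench can read it, and leave it standing there by its stiff hinge; leave the smaller meter's display down.

Things in the scene. Friction and masses are not known exactly. Their poses are not given: they have to be found in the camera images.
- large_display (a joint): Tilt of the larger meter's display, rad: 0 = flat on the meter, grows as its bar end rises, 0.785 = 45 degrees, stop 1.9; starts at 0 to 0.2. Dark grey panel, screen on top, 190 (hinge to free edge) x 200 x 14 mm, 200 to 420 g, on a white box 260 x 220 x 70 mm fixed to the bench. Stiff hinge: it stays where left; lifting at the bar takes 4 to 8 N. Either meter may be on the left or right.
- large_bar (a point): Centre of the larger display's lifting bar: round steel, 10 mm thick, 70 mm long, parallel to the hinge, on two legs 15 mm in from the panel's free edge (towards the robot). It is 32 mm above the panel's top face, 175 mm along the panel and 46 mm square to it from the hinge line. Moves with the panel: x towards the hinge, y along the bar, z out of the face. Fingers can straddle it.
- large_hinge (a point): Middle of the larger display's hinge line, on the fixed white box, 70 mm above the bench. y lies along the hinge, z is up, x is level and points from the bar over the hinge to the keypad, away from the robot within 0.3 rad of world x. The panel turns about y: the bar rises and swings towards +x.
- small_display (a joint): Tilt, rad, of the display of the smaller meter (white box 190 x 140 x 50 mm, panel 125 x 125 mm, same build, bar 60 mm long and 32 mm above the panel); 0 = flat. It starts at 0 to 0.1 and is to be left down.
There are look-alikes about, which are no part of the job. What is shaped like the part that bears small_display but blue is not meant.

How it is judged:
By the outcome, as a careful person would: the job done as asked, in the order asked, and still so for the second after the job is handed in, with the robot touching nothing.
It also fails if it takes over 32 s, if anything falls off the work surface, if the arm or the gripper's body presses on something with over 40 N, if the wrist force passes 120 N, or if a joint passes its speed limit or range.

## Robot

A 7-joint arm with a two-finger parallel gripper is mounted at the origin on the work surface. World frame = base frame: x ahead of the robot, y to its left, z up, the work surface at z = 0. Lengths are in m, angles in degrees, forces in N, time in s.
With the tool pointing down it reaches from about 0.425 to 0.875 m from the base axis. Payload 8.4 kg.
Tool frame: the origin (TCP) lies midway between the tips of the shut fingers; the grasp point (between the pads) lies 19 mm behind it; z points along the fingers, y is the line along which they close (so a half turn about z gives the same grasp; the last joint's range is limited). The gripper opens to 85 mm and grips with 20 to 120 N. Pads are 22 mm wide; open, the fingers measure 114 mm over their backs; the gripper's body (76 mm by 85 mm) begins 54 mm behind the grasp point. The pads swing forward as they close: fully open they stand 13 mm farther back than shut.
Start: joints at [64.389, 19.091, 2.286, 83.961, -0.768, 76.965, -3.352], TCP at [0.222, -0.611, 0.231] pointing down, gripper open.
Joint ranges: [-147.57, 147.57], [-21.85, 119.76], [-74.77, 79.35], [14.55, 137.4], [-85.83, 265.84], [4.83, 119.75], [-152.11, 152.11]. Speed limits (degrees/s): [127.2, 127.2, 159.86, 159.86, 180, 180, 180].

## Interface

Orientations are given as a 3x3 rotation matrix whose columns are the frame's x, y, z axes.
In Python, from station import arm gives the robot as it stands.
- The arm moves only by the tool move_arm, never from a script. Its argument "moves" is a list of rows, each a list of 3 entries, a list of its own where there are three numbers: the gripper command: -1 is shut, 1 is fully open, values between are in proportion, then the shift along the world's x, y, z in m, then the turn about the world's z in degrees. A call has 1 to 5 rows; each row is the pose to reach, as a shift and turn from the pose commanded when the call began; what a row does not reach only later rows make up. A row lasts 1/8 s, in which the tool goes at most 62.5 mm and 10.7 degrees, less where a joint would pass 70% of its speed; a pose out of reach is approached as far as the arm can. A call with a gripper value outside its range is refused whole. The fingers move at their own pace and stop on an object; "newtons" is the grip in N (left out, the last holds). Time passes only in rows, so rows that repeat a pose let the fingers close. It gives the time, the measured TCP pose, the force, the opening and the grip force at its end, in the units of the state.
- arm.observe(): the state, without advancing time (a new reading comes with each control period).
- arm.grab_frame(name): name is "side" or "top"; returns a dict with "frame" (420x560x3 uint8, red, green, blue), "fovy" (degrees; the focal length in pixels is half the picture's height over the tangent of half this angle, whatever the lens; pixels are square), "cx", "cy" (the principal point, pixels), "position" and "rotation" of the camera in the world. Camera axes: x right, y up, looking along -z (the intrinsics and any distortion apply to the point x, -y, -z); pixel columns grow to the right and rows downward; lengths in m; the calibration is good to about 2 mm. A picture is of the moment at which its call begins. There is no depth.
- arm.job_done(): hands the job in; it is judged then, once.
Trained networks look in a picture, given as the dict that the camera call returned (one of the last four; its "shot" number tells which), for a name from the list of things; names that differ only in an ending like _2 or _b are one class to them, and where a whole thing is asked for, a point or a joint stands for the part that bears it (a point fixed in the world has none). Each returns a list of dicts, best first, with "confidence" (0 to 1); they miss things now and then, are a little off and sometimes report something else, mostly with a low value. They report only what shows in the picture. A call takes as long as a camera call. They do not tell look-alikes from the thing itself.
- arm.cut_out(name, picture): "pixels" (420x560 bool, what is visible of it) and "rect" ([centre column, centre row, width, height] in pixels, round what is visible of it).
The state is a dict: "clock": time; "joints": joint angles; "qd": joint speeds; "tau": joint torques, N m; "position": TCP position; "tcp_rot": TCP orientation; "force": force on the tool from outside, world axes, zero at the start; "moment": the same for the moment, N m; "finger_gap": finger opening in m; "grasp_force": force on a finger pad.
Only numpy, scipy, OpenCV 4.12 (cv2) and the standard library are available. Lean on these libraries where they do the work, as an engineer would, in place of code of your own. Each camera call takes 0.05 s, during which the arm holds its last target. There are 200 camera calls.

## Working session

There is one attempt and no reset: what is moved stays moved. The work goes in short steps, Python scripts to look and compute and a tool call to move; the robot and the scene stay as the last step left them, time stands still between calls to the robot, and variables do not carry over. Pictures are saved under pics/ and viewed, at most 10 in all, crops included, and the job is handed in when it is done.

Besides the shell and the picture viewer there is one more tool, called after "Call:" as name(argument=value, ...), one argument or row to a line, values as JSON. move_arm: Moves the arm, as the interface text tells. Its arguments: {"type":"object","properties":{"moves":{"type":"array"},"newtons":{"type":"number"}},"required":["moves"]}

```bash
mkdir -p pics
cat > h.py <<'E'
from station import arm
import numpy as np, cv2
def ray(p,u,v):
    h=p["frame"].shape[0]; f=h/2/np.tan(np.radians(p["fovy"])/2)
    d=np.array([(u-p["cx"])/f,-(v-p["cy"])/f,-1]); return np.array(p["position"]),np.array(p["rotation"])@d
def onz(p,u,v,z):
    o,d=ray(p,u,v); return o+d*(z-o[2])/d[2]
def proj(p,X):
    h=p["frame"].shape[0]; f=h/2/np.tan(np.radians(p["fovy"])/2)
    c=np.array(p["rotation"]).T@(np.array(X)-np.array(p["position"])); return np.array([p["cx"]-f*c[0]/c[2],p["cy"]+f*c[1]/c[2]])
def save(p,n): cv2.imwrite("pics/"+n,p["frame"][:,:,::-1])
E
python3 - <<'E'
from h import *
ims=[]
for c in("side","top"):
    p=arm.grab_frame(c); ims.append(p["frame"]); print(c,[k for k in p],p["fovy"],p["cx"],p["cy"],p["position"],np.round(p["rotation"],3).tolist())
    for n in("large_display","large_bar","small_display"):
        for r in arm.cut_out(n,p)[:4]: print(n,round(r["confidence"],2),np.round(r["rect"]),r["pixels"].sum())
    save(p,c+"0.png")
print(arm.observe())
E
```

```text
side ['frame', 'fovy', 'cx', 'cy', 'position', 'rotation', 'shot'] 54.995739148198446 277.5842424069001 205.84293646270353 [0.48533714 0.84523441 0.77592354] [[-0.999, 0.018, -0.041], [-0.044, -0.581, 0.813], [-0.009, 0.814, 0.581]]
large_display 0.95 [258. 293. 105.  79.] 5538
large_display 0.73 [267. 182.  45.  27.] 904
large_bar 0.7 [258. 295. 105.  79.] 5604
small_display 0.92 [332. 155.  43.  28.] 736
small_display 0.81 [266. 181.  44.  27.] 903
top ['frame', 'fovy', 'cx', 'cy', 'position', 'rotation', 'shot'] 45.04893876608344 273.40690932485967 214.07978578147817 [ 0.27858012 -0.06573681  1.3610942 ] [[0.046, 0.976, -0.212], [-0.999, 0.046, -0.008], [0.002, 0.212, 0.977]]
large_display 0.84 [170. 209. 102.  88.] 5476
large_bar 0.86 [171. 211.  98.  93.] 5603
small_display 0.76 [431. 304.  63.  65.] 2553
small_display 0.66 [361. 213.  51.  52.] 2145
{'clock': 0.4, 'joints': array([64.38834872, 19.09468076,  2.28658186, 83.96682445, -0.76838212,
       76.96507801, -3.35234031]), 'qd': array([-0.09316697,  0.0583255 ,  0.00802461, -0.06704795, -0.06532041,
       -0.01504506, -0.02902944]), 'tau': array([-1.24668957e-03, -6.57553267e+01,  1.36113446e+00, -4.05322051e+01,
        1.64727482e-02,  5.19961934e-03,  1.79798883e-05]), 'position': array([ 0.22150317, -0.61101652,  0.23121813]), 'tcp_rot': array([[ 9.40139798e-01,  3.40789019e-01, -6.68085838e-05],
       [ 3.40789025e-01, -9.40139780e-01,  1.86873469e-04],
       [ 8.75018924e-07, -1.98454818e-04, -9.99999980e-01]]), 'force': array([-0.29117405, -0.22270263, -0.40287377]), 'moment': array([-0.00564407,  0.00860742,  0.00815374]), 'grasp_force': 0.0, 'finger_gap': 0.0856119130561599}
```

View pics/top0.png

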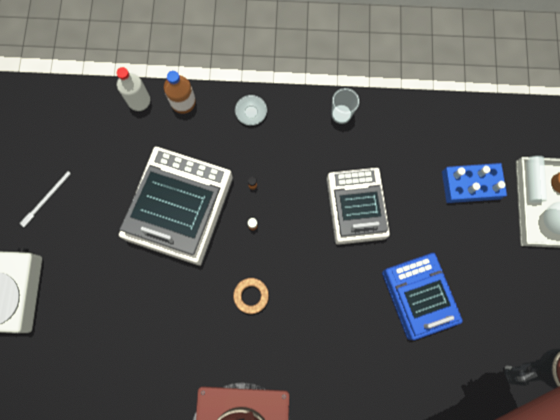

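View pics/side0.png

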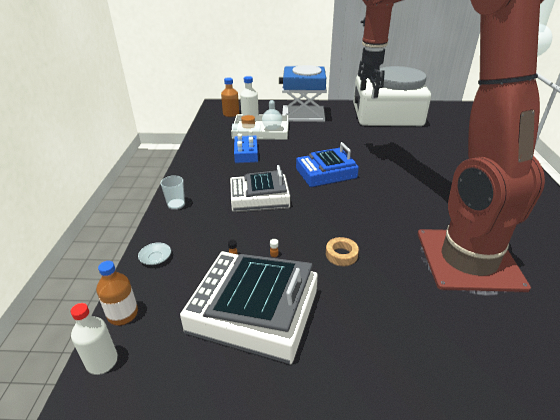

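Top view: the candidates are a large white meter at (176,205), a small white one at (358,205) and a small blue one at (424,296). The target is the white one at (176,205): it is the largest, with its bar near (157,237). The side view shows the same meter at (255,300), bar near (293,286). I'll confirm in one enlarged crop.

Run:
```python
import cv2,numpy as np
a=cv2.imread("pics/top0.png")[140:270,112:242];b=cv2.imread("pics/side0.png")[245:355,180:325]
a=cv2.resize(a,(400,400),interpolation=3);b=cv2.resize(b,(400,303),interpolation=3)
c=np.zeros((400,800,3),np.uint8);c[:,:400]=a;c[:303,400:]=b;cv2.imwrite("pics/crop.png",c)
```

```text
(no output)
```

View pics/crop.png

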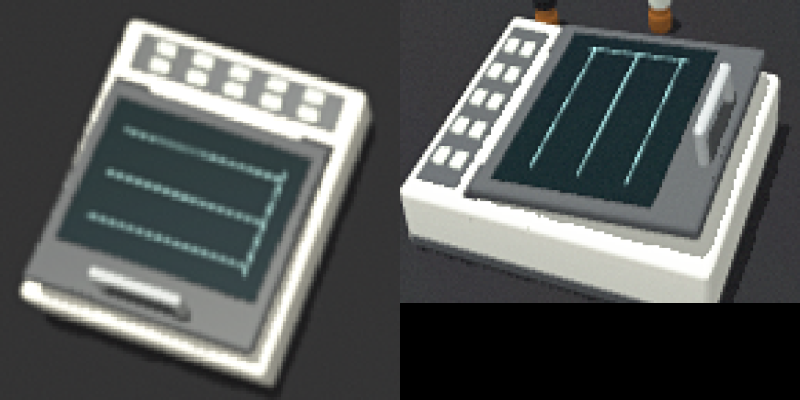

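The crop confirms the large white meter with a dark grey panel. Its bar runs from crop (90,271) to (184,298) in the top view, and from (701,147) to (727,70) in the side view.

Run:
```python
from h import *
T=arm.grab_frame("top");S=arm.grab_frame("side")
t=lambda u,v:(112+u/3.077,140+v/3.077); s=lambda u,v:(180+(u-400)/2.759,245+v/2.759)
def tri(a,b):
    o1,d1=ray(T,*a);o2,d2=ray(S,*b);k=np.linalg.lstsq(np.c_[d1,-d2],o2-o1,rcond=None)[0]
    A=o1+k[0]*d1;B=o2+k[1]*d2;return (A+B)/2,np.linalg.norm(A-B)
L=tri(t(90,271),s(701,147));R=tri(t(184,298),s(727,70))
print(L,R,"mid",(L[0]+R[0])/2)
d=L[0]-R[0];print("bar len",np.linalg.norm(d),"yaw",np.degrees(np.arctan2(-d[0],d[1])))
C=[onz(T,*t(*q),.07) for q in((133,20),(372,95),(275,385),(22,290))]
print(np.round(C,3)); 
for i in range(4): print(np.linalg.norm(C[i]-C[i-1]))
print("yaw sides",[np.degrees(np.arctan2(q[1],q[0])) for q in(C[0]-C[3],C[1]-C[2])])
print("panel far edge",onz(T,*t(115,85),.084),onz(T,*t(330,150),.084))
```

```text
(array([0.49392727, 0.27008825, 0.1273935 ]), np.float64(0.0031325509901231965)) (array([0.47460755, 0.19168651, 0.13180693]), np.float64(0.0035058249380592213)) mid [0.48426741 0.23088738 0.12960021]
bar len 0.08086756777504661 yaw -13.84299981260729
[[0.729 0.271 0.07 ]
 [0.671 0.058 0.07 ]
 [0.417 0.123 0.07 ]
 [0.487 0.341 0.07 ]]
0.2525942395981629
0.22053553048106653
0.26218526759524713
0.2293014036536646
yaw sides [np.float64(-16.137437604481917), np.float64(-14.236130620003005)]
panel far edge [0.66537847 0.27683953 0.084     ] [0.61659866 0.08919072 0.084     ]
```

Call:
move_arm(
  moves=[
    [1,[0.03,0.04,0.03],6],
    [1,[0.065,0.085,0.05],12],
    [1,[0.1,0.13,0.06],20],
    [1,[0.135,0.18,0.06],28],
    [1,[0.165,0.22,0.06],35],
  ],
)

```text
clock: 1.12
position: [0.3879, -0.3888, 0.2918]
tcp_rot: [[0.57, 0.822, 0.001], [0.822, -0.57, -0.001], [-0.0, 0.001, -1.0]]
force: [0.9, -0.6, -0.4]
finger_gap: 0.0855
grasp_force: 0.0
```

Call:
move_arm(
  moves=[
    [1,[0.02,0.05,0],5],
    [1,[0.04,0.105,0],10],
    [1,[0.055,0.16,0],15],
    [1,[0.065,0.22,0],20],
    [1,[0.065,0.275,0],20],
  ],
)

```text
clock: 1.75
position: [0.4518, -0.1137, 0.2915]
tcp_rot: [[0.258, 0.966, 0.001], [0.966, -0.258, -0.0], [0.0, 0.001, -1.0]]
force: [0.4, 0.0, 0.7]
finger_gap: 0.0859
grasp_force: 0.0
```

Call:
move_arm(
  moves=[
    [1,[0.01,0.055,0],0],
    [1,[0.02,0.11,0],0],
    [1,[0.03,0.17,0],0],
    [1,[0.035,0.225,0],0],
    [1,[0.035,0.28,0],0],
  ],
)

```text
clock: 2.38
position: [0.4866, 0.1656, 0.2916]
tcp_rot: [[0.26, 0.965, 0.001], [0.965, -0.26, 0.0], [0.0, 0.001, -1.0]]
force: [0.3, -0.2, -0.4]
finger_gap: 0.0852
grasp_force: 0.0
```

Call:
move_arm(
  moves=[
    [1,[0,0.035,-0.03],0],
    [1,[0,0.065,-0.07],0],
    [1,[-0.002,0.065,-0.11],0],
    [1,[-0.002,0.065,-0.12],0],
    [1,[-0.002,0.065,-0.12],0],
  ],
)

```text
clock: 3.0
position: [0.4848, 0.2285, 0.1718]
tcp_rot: [[0.261, 0.965, -0.0], [0.965, -0.261, -0.0], [-0.0, -0.0, -1.0]]
force: [-0.1, -0.0, 0.2]
finger_gap: 0.0857
grasp_force: 0.0
```

Run:
```python
from h import *
o=arm.observe();print(o["position"],o["joints"].round(0))
im=[]
for c,X in(("top",[.484,.231,.13]),("side",[.484,.231,.14])):
    p=arm.grab_frame(c);u,v=proj(p,X).astype(int);print(c,u,v)
    im.append(cv2.resize(p["frame"][v-65:v+65,u-65:u+65],(400,400),interpolation=3))
save({"frame":np.hstack(im)},"c1.png")
```

```text
[0.48484088 0.22854447 0.17177796] [ 11.  13. -46. 102.  10.  69. -53.]
top 156 233
side 293 280
```

View pics/c1.png

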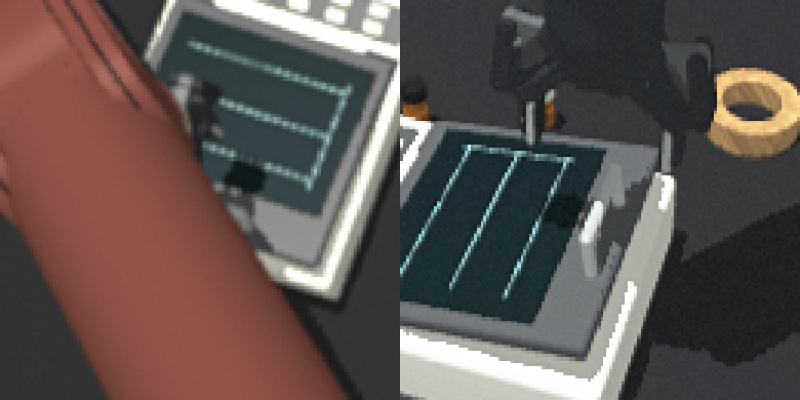

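The fingers straddle the bar: in the side crop the tips are at (532,140) and (668,165), with the bar at (590,235) between and below them. Next I'll go down and close.

Call:
move_arm(
  moves=[
    [1,[0,0.002,-0.03],0],
    [1,[0,0.002,-0.055],0],
    [1,[0,0.002,-0.055],0],
    [0,[0,0.002,-0.055],0],
    [-0.4,[0,0.002,-0.055],0],
  ],
  newtons=20,
)

```text
clock: 3.72
position: [0.4854, 0.2313, 0.1178]
tcp_rot: [[0.26, 0.966, 0.002], [0.966, -0.26, 0.001], [0.001, 0.002, -1.0]]
force: [-0.4, 0.5, 0.1]
finger_gap: 0.0517
grasp_force: 0.0
```

Call:
move_arm(
  moves=[
    [-0.6,[0,0,0],0],
    [-0.7,[0,0,0],0],
    [-0.8,[0,0,0],0],
    [-1,[0,0,0],0],
    [-1,[0,0,0],0],
  ],
)

```text
clock: 4.35
position: [0.4847, 0.231, 0.1164]
tcp_rot: [[0.26, 0.966, 0.0], [0.966, -0.26, 0.0], [0.0, 0.0, -1.0]]
force: [0.0, -0.8, 2.0]
finger_gap: 0.0092
grasp_force: 19.5
```

Call:
move_arm(
  moves=[
    [-1,[0.002,-0.0005,0.0055],0],
    [-1,[0.0043,-0.001,0.011],0],
    [-1,[0.0068,-0.002,0.017],0],
    [-1,[0.0094,-0.0025,0.0227],0],
    [-1,[0.0094,-0.0025,0.0227],0],
  ],
  newtons=30,
)

```text
clock: 4.97
position: [0.4951, 0.2279, 0.1397]
tcp_rot: [[0.261, 0.965, 0.001], [0.965, -0.261, 0.0], [0.0, 0.001, -1.0]]
force: [5.3, 0.1, -2.1]
finger_gap: 0.0086
grasp_force: 29.7
```

Call:
move_arm(
  moves=[
    [-1,[0.006,-0.0016,0.011],0],
    [-1,[0.0126,-0.0034,0.0216],0],
    [-1,[0.02,-0.0054,0.0317],0],
    [-1,[0.028,-0.0075,0.0412],0],
    [-1,[0.028,-0.0075,0.0412],0],
  ],
)

```text
clock: 5.6
position: [0.5241, 0.2197, 0.1805]
tcp_rot: [[0.262, 0.965, 0.002], [0.965, -0.262, 0.0], [0.001, 0.002, -1.0]]
force: [11.4, -0.7, -9.1]
finger_gap: 0.0085
grasp_force: 29.9
```

Run:
```python
from h import *
p=arm.grab_frame("side");o=arm.observe();print(o["position"],o["force"],o["grasp_force"])
save({"frame":cv2.resize(p["frame"][160:360,160:360],(600,600),interpolation=3)},"c2.png")
```

```text
[0.52399504 0.21968084 0.18043   ] [11.24886487 -0.43200214 -8.83212926] 29.890107214450836
```

View pics/c2.png

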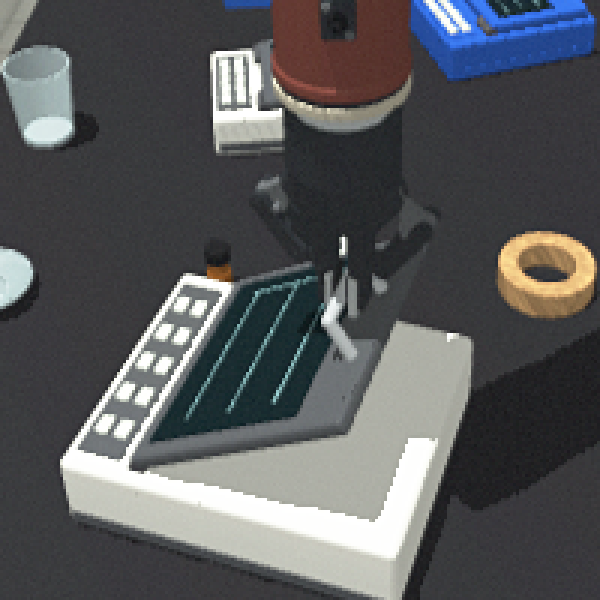

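The bar is held at crop (345,290), the panel is about 25° up, and the small meter is undisturbed. A pull of about 14 N towards the hinge means my arc is slightly wide, so I'll tighten it.

Call:
move_arm(
  moves=[
    [-1,[0.0097,-0.0026,0.008],0],
    [-1,[0.0198,-0.0053,0.0155],0],
    [-1,[0.0295,-0.008,0.0228],0],
    [-1,[0.041,-0.011,0.03],0],
    [-1,[0.041,-0.011,0.03],0],
  ],
)

```text
clock: 6.28
position: [0.5633, 0.2088, 0.2118]
tcp_rot: [[0.261, 0.965, -0.001], [0.965, -0.261, -0.002], [-0.002, -0.0, -1.0]]
force: [-4.9, -6.0, 8.1]
finger_gap: 0.0091
grasp_force: 30.7
```

Run:
```python
from h import *
p=arm.grab_frame("side");o=arm.observe();print(o["position"],o["force"],o["grasp_force"])
X=np.array([.966,-.258,0]);Y=np.array([.258,.966,0]);H=np.array([.649,.188,.07])
f=cv2.resize(p["frame"][160:360,160:360],(600,600),interpolation=3)
for th,c in((35,(255,0,0)),(45,(0,255,0)),(55,(255,255,0))):
    a=np.radians(th);e=-X*np.cos(a)+np.array([0,0,np.sin(a)])
    n=X*np.sin(a)+np.array([0,0,np.cos(a)])
    q=[((proj(p,H+s*Y+r*e+.014*n)-160)*3).astype(int).tolist() for s,r in((.1,0),(.1,.19),(-.1,.19),(-.1,0))]
    cv2.polylines(f,[np.array(q)],True,c,1)
save({"frame":f},"c3.png")
```

```text
[0.56329265 0.2087371  0.21184696] [-4.37329765 -5.48798563  5.89903565] 30.668547749519348
```

View pics/c3.png

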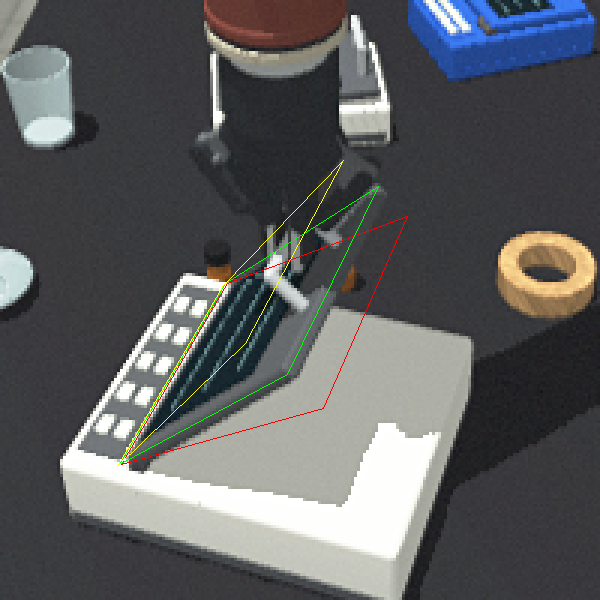

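The 45° outline (green) matches the panel edge, at crop (290,375). I'll open only slightly, because the panel is close to the robot-side finger, and then go straight up.

Call:
move_arm(
  moves=[
    [-0.75,[0,0,0],0],
    [-0.55,[0,0,0],0],
    [-0.55,[0,0,0],0],
    [-0.55,[0,0,0],0],
  ],
)

```text
clock: 6.82
position: [0.5629, 0.21, 0.2102]
tcp_rot: [[0.26, 0.966, -0.0], [0.966, -0.26, 0.0], [0.0, -0.0, -1.0]]
force: [0.6, 0.3, 0.3]
finger_gap: 0.0192
grasp_force: 0.0
```

Call:
move_arm(
  moves=[
    [-0.55,[0,0,0.01],0],
    [-0.55,[0,0,0.03],0],
    [-0.55,[0,0,0.06],0],
    [-0.55,[0,0,0.1],0],
    [-0.55,[0,0,0.13],0],
  ],
)

```text
clock: 7.45
position: [0.5631, 0.2103, 0.3437]
tcp_rot: [[0.26, 0.966, 0.003], [0.966, -0.26, 0.001], [0.002, 0.002, -1.0]]
force: [0.1, -0.3, -0.2]
finger_gap: 0.0191
grasp_force: 0.0
```

Call:
move_arm(
  moves=[
    [-0.55,[0,-0.05,0.02],0],
    [-0.55,[0,-0.1,0.02],0],
    [-0.55,[0,-0.15,0.02],0],
    [-0.55,[0,-0.2,0.02],0],
    [-0.55,[0,-0.22,0.02],0],
  ],
)

```text
clock: 8.07
position: [0.5629, -0.0137, 0.3618]
tcp_rot: [[0.264, 0.964, 0.001], [0.964, -0.264, -0.001], [-0.001, 0.002, -1.0]]
force: [0.2, 1.3, -1.5]
finger_gap: 0.019
grasp_force: 0.0
```

Run:
```python
from h import *
p=arm.grab_frame("side");o=arm.observe();print(o["position"],o["force"],o["finger_gap"])
X=np.array([.966,-.258,0]);Y=np.array([.258,.966,0]);H=np.array([.644,.189,.07])
f=cv2.resize(p["frame"][160:360,160:360],(600,600),interpolation=3)
for th,c in((40,(255,0,0)),(45,(0,255,0)),(50,(255,255,0))):
    a=np.radians(th);e=-X*np.cos(a)+np.array([0,0,np.sin(a)])
    n=X*np.sin(a)+np.array([0,0,np.cos(a)])
    q=[((proj(p,H+s*Y+r*e+.014*n)-160)*3).astype(int).tolist() for s,r in((.1,0),(.1,.19),(-.1,.19),(-.1,0))]
    cv2.polylines(f,[np.array(q)],True,c,1)
save({"frame":f},"c4.png")
```

```text
[ 0.56305883 -0.01544194  0.36172333] [ 1.13458066 -1.6336683  -0.08385203] 0.018994233352430553
```

View pics/c4.png

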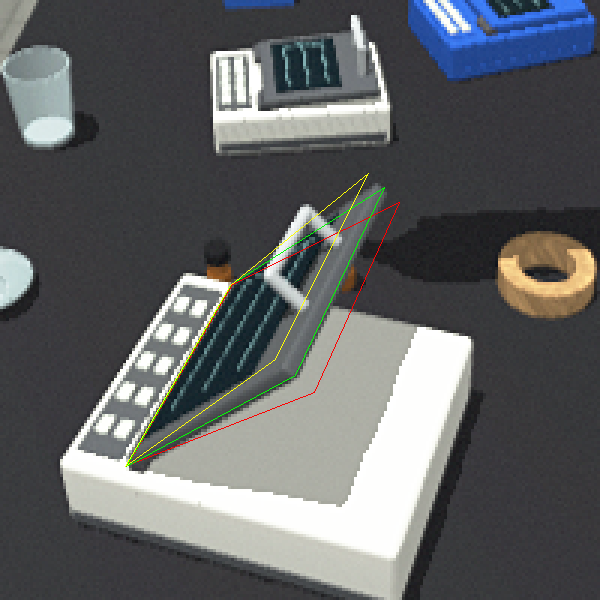

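The display stands free at about 46°, with its edge on the 45° outline at crop (295,375). That agrees with the measured path of the bar. The small meter at (300,90) is untouched.

```bash
python3 -c "
from station import arm
print(arm.job_done())"
```

```text
the job is handed in; nothing more can be done
None
```

The larger meter's display is standing at about 46° on its own hinge, the smaller meter was left untouched, and the job was handed in at about 8 s with the arm clear.

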